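Rake a heap of relays level in a parts tray

TASK

Take the small rake from its stand, set its tines down lightly on the tray's bed between the two rows of heaped relays and, keeping light steady pressure on the bed (about 5 N), slide along it into the middle of the tray; go on raking until all six relays lie in a single layer, two in each third of the tray (the bright notches on the rim mark the thirds). Then stand the rake back upright in its stand. Never press hard on the tray or pin a relay, move the relays only with the rake, and leave the spool, multimeter and screwdriver alone.

Things in the scene. Friction and masses are not known exactly. Their poses are not given: they have to be found in the camera images.
- tray: fixed black parts tray; the height of its plinth varies. Origin about 5 mm under the middle of the bed's surface; x across (bed 100 mm wide), y along (bed 270 mm long), z up. Walls 3 mm thick, top at z = 36 mm. The bed is not flat: it is dished along y, 1 to 4 mm higher at the ends than in the middle. Bright notches on the long rims at y = -45 and +45 mm mark the thirds
- tray_heap (a point): point on the tray's bed in the middle of its -y third, where the heap always starts: a row of two relays near the end wall (tray y about -117 mm) and, 10 to 30 mm clear of it, a second row of two (tray y about -70 mm) with one more relay on top of each. The two of a row stand at about x = -22 and +22 mm. With the arm's own give the bed resists some 3 to 20 N per mm
- rake: hand rake, 140 g. Origin at the middle of the tine tips, z up the handle, x along the head. Aluminium head 84 mm wide (x), 5 mm thick (y): five tines 8 mm wide at 19 mm pitch, 22 mm long, crossbar z = 22 to 34 mm, neck 14 x 5 mm, then a wooden handle 24 x 24 mm from z = 62 to 135 mm. It is pushed along its y. Starts upright in the stand, its axes parallel to the stand's
- rake_grip (a point): point on the handle's axis, 95 mm above the tine tips, at which to grip it firmly (80 N) from above, fingers closing along the rake's y, so that it does not twist when pushed along y
- stand: fixed steel stand for the rake, foot 110 x 60 x 4 mm, origin at the centre of its underside; x along the slot, y across it. The slot is 94 mm long, 9 mm wide, its floor 4 mm above the origin, its cheeks rise straight to 34 mm above the origin, then flare to about 20 mm wide at 44 mm. Stands to the left or the right of the tray
- stand_slot (a point): centre of the slot's floor: the rake's origin is here when it stands in the slot
- spool: solder spool standing on the bench, 62 mm across and 50 mm high, origin at the centre of its underside; a bystander
- meter: orange hand multimeter lying on the bench, 90 x 180 x 43 mm, origin at the centre of its underside; a bystander
- driver: screwdriver lying on the bench, about 200 mm long; a bystander
- relay0: grey cube relay, 24 mm over all each way, 25 to 50 g, origin at the centre of the face with the terminals
- relay0_center (a point): centre of relay0, 12 mm from every face
- relay1: grey cube relay, 24 mm over all each way, 25 to 50 g, origin at the centre of the face with the terminals
- relay1_center (a point): centre of relay1, 12 mm from every face
- relay2: grey cube relay, 24 mm over all each way, 25 to 50 g, origin at the centre of the face with the terminals
- relay2_center (a point): centre of relay2, 12 mm from every face
- relay3: grey cube relay, 24 mm over all each way, 25 to 50 g, origin at the centre of the face with the terminals
- relay3_center (a point): centre of relay3, 12 mm from every face
- relay4: grey cube relay, 24 mm over all each way, 25 to 50 g, origin at the centre of the face with the terminals
- relay4_center (a point): centre of relay4, 12 mm from every face
- relay5: grey cube relay, 24 mm over all each way, 25 to 50 g, origin at the centre of the face with the terminals
- relay5_center (a point): centre of relay5, 12 mm from every face

How it is judged:
By the outcome, as a careful person would: the job done as asked, in the order asked, and still so for the second after the job is handed in, with the robot touching nothing.
It also fails if it takes over 72 s, if anything falls off the work surface, if the arm or the gripper's body presses on something with over 40 N, if the wrist force passes 120 N, or if a joint passes its speed limit or range.

ROBOT

A 6-joint arm with a two-finger parallel gripper is mounted at the origin on the work surface. World frame = base frame: x ahead of the robot, y to its left, z up, the work surface at z = 0. Lengths are in m, angles in rad, forces in N, time in s.
With the tool pointing down it reaches from about 0.25 to 0.725 m from the base axis. Payload 9.7 kg.
Tool frame: the origin (TCP) lies midway between the tips of the shut fingers; the grasp point (between the pads) lies 19 mm behind it; z points along the fingers, y is the line along which they close (so a half turn about z gives the same grasp; the last joint's range is limited). The gripper opens to 85 mm and grips with 20 to 120 N. Pads are 22 mm wide; open, the fingers measure 114 mm over their backs; the gripper's body (76 mm by 85 mm) begins 54 mm behind the grasp point. The pads swing forward as they close: fully open they stand 13 mm farther back than shut.
Start: joints at [1.244, 0.087, 0.176, 1.66, 0, 1.571], TCP at [0.177, 0.521, 0.231] pointing down, gripper open.
Joint ranges: [-3.13, 3.13], [-0.85, 1.81], [-1.15, 1.24], [-2.2, 2.28], [-1.44, 1.52], [-3.14, 3.14]. Speed limits (rad/s): [2.22, 2.22, 2.57, 3.14, 3.14, 3.14].

INTERFACE

Orientations are given as a unit quaternion [w, x, y, z].
In Python, from bench import observe, camera, hand_in gives the robot as it stands.
- The arm moves only by the tool carry_out, never from a script. Its argument "moves" is a list that holds one entry, the list of rows, each a list of 7 numbers: the turn, a rotation vector about the tool's x, y, z in units of 8 degrees (1.0 is 8 degrees), then the shift along the tool's x, y, z in units of 30 mm (1.0 is 30 mm), then the closure, from 0 (fully open) to 1 (shut). In form: [[[wx, wy, wz, dx, dy, dz, claw], ...]]. A call has 1 to 8 rows; each row shifts and turns the commanded pose from where the row before left it, along the tool's axes as they then stand; what a row does not reach is not made up. A row lasts 1/10 s, in which the tool goes at most 50 mm and 8.59 degrees, less where a joint would pass 70% of its speed; a pose out of reach is approached as far as the arm can. A call is refused whole if a number of a shift passes 1 or a number of a turn 1, either way. A call with a gripper value outside its range is refused whole. The fingers move at their own pace and stop on an object; "newtons" is the grip in N (left out, the last holds). Time passes only in rows, so rows that do not move let the fingers close. It gives the time, the measured TCP pose, the force, the opening and the grip force at its end, in the units of the state.
- observe(): the state, without advancing time (a new reading comes with each control period).
- camera(name): name is "scene" or "side" or "wrist"; returns a dict with "frame" (384x512x3 uint8, red, green, blue), "fx", "fy", "cx", "cy" (pixels), "R" (3x3) and "t" (3): a world point X has camera coordinates R X + t; the wrist camera has in their place "hand_eye" (4x4, takes a point from camera to tool coordinates, whose origin is the TCP and whose axes are the flange's). Camera axes: x right, y down, z forward; pixel columns grow to the right and rows downward; lengths in m; the calibration is good to about 2 mm. A picture is of the moment at which its call begins: read the wrist's pose just before it. There is no depth.
- hand_in(): hands the job in; it is judged then, once.
The state is a dict: "time": time; "joint_positions": joint angles; "joint_vel": joint speeds; "tau": joint torques, N m; "ee_pos": TCP position; "eef_rot": TCP orientation; "contact_force": force on the tool from outside, world axes, zero at the start; "moment": the same for the moment, N m; "grip_width": finger opening in m; "gripper_force": force on a finger pad.
Only numpy, scipy, OpenCV 4.12 (cv2) and the standard library are available. Lean on these libraries where they do the work, as an engineer would, in place of code of your own. Each camera call takes 0.05 s, during which the arm holds its last target. There are 200 camera calls.

## Working session

There is one attempt and no reset: what is moved stays moved. The work goes in short steps, Python scripts to look and compute and a tool call to move; the robot and the scene stay as the last step left them, time stands still between calls to the robot, and variables do not carry over. Pictures are saved under pics/ and viewed, at most 10 in all, crops included, and the job is handed in when it is done.

Besides the shell and the picture viewer there is one more tool, called after ">>>" as name(argument=value, ...) on one line, values as JSON. carry_out: Moves the arm, as the interface text tells. Its arguments: {"type":"object","properties":{"moves":{"type":"array"},"newtons":{"type":"number"}},"required":["moves"]}

```bash
mkdir -p pics; ls
cat > h.py <<'E'
import numpy as np, cv2
from bench import observe, camera, hand_in
E
python3 - <<'E'
from h import *
s=observe(); print({k:np.round(v,3) for k,v in s.items()})
a=[]
for n in("scene","side"):
    c=camera(n); np.savez("pics/%s0.npz"%n,**c); print(n,c["fx"],c["cx"],np.round(c["R"],3).tolist(),np.round(c["t"],3))
    cv2.imwrite("pics/%s0.png"%n,cv2.resize(c["frame"][:,:,::-1],(800,600),interpolation=cv2.INTER_CUBIC))
E
```

```text
pics
{'time': np.float64(0.0), 'joint_positions': array([ 1.244,  0.087,  0.175,  1.66 , -0.   ,  1.571]), 'joint_vel': array([ 0.001,  0.   , -0.   , -0.001,  0.003,  0.002]), 'tau': array([-0.0000e+00, -5.2039e+01,  4.6480e+01,  1.6000e-02,  0.0000e+00,
        0.0000e+00]), 'ee_pos': array([0.176, 0.521, 0.231]), 'eef_rot': array([-0.   ,  0.163,  0.987, -0.001]), 'contact_force': array([0.355, 0.416, 0.383]), 'moment': array([-0.04 ,  0.031, -0.027]), 'gripper_force': np.float64(0.0), 'grip_width': np.float64(0.085)}
scene 373.22550152686074 256.87469978934695 [[-0.728, 0.686, 0.005], [0.548, 0.586, -0.597], [-0.413, -0.431, -0.802]] [ 0.468 -0.265  1.102]
side 404.0717845135794 259.24796588763826 [[0.853, -0.522, -0.007], [-0.368, -0.591, -0.718], [0.371, 0.615, -0.696]] [-0.505  0.274  0.722]
```

View pics/scene0.png

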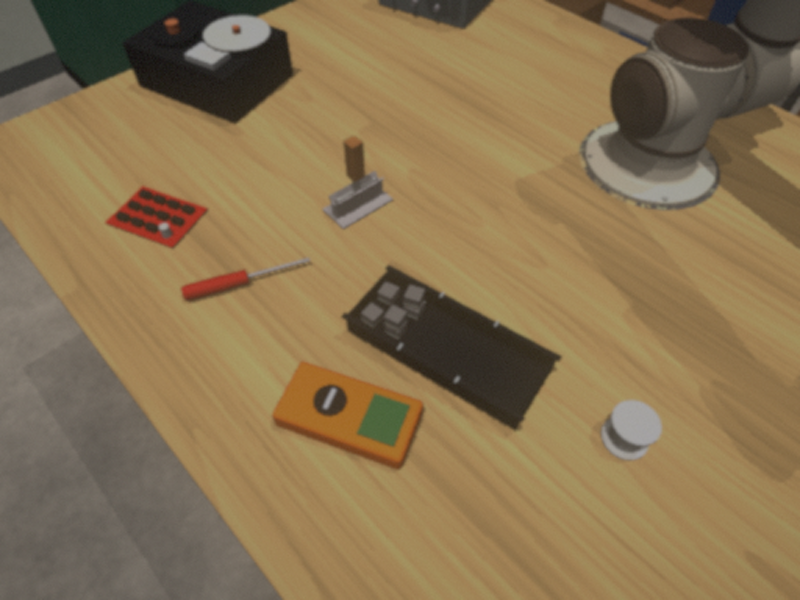

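View pics/side0.png

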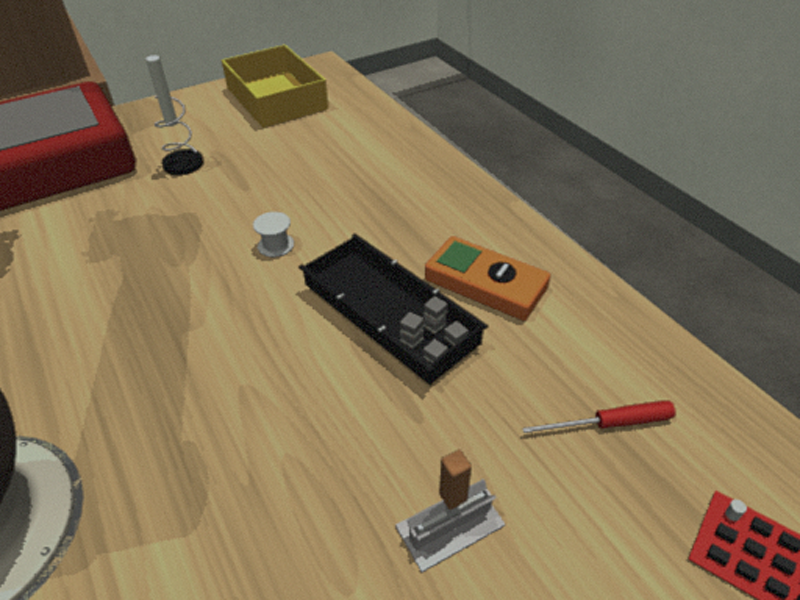

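The scene view shows the rake in its stand at about (355,180), the tray at (450,345) with the heap at its left end, notches at (443,295), (497,324), (400,347) and (458,380). The side view has the rake at (455,490), the heap at (435,330) and notches at (382,328), (340,296), (437,292) and (394,262).

```bash
cat >> h.py <<'E'
def ray(c,p):
    d=np.linalg.solve(np.array([[c["fx"],0,c["cx"]],[0,c["fy"],c["cy"]],[0,0,1.]]),[p[0],p[1],1.])
    R=np.asarray(c["R"]);return -R.T@c["t"], R.T@d
def tri(cs,ps):
    A=np.zeros((3,3));b=np.zeros(3);L=[]
    for c,p in zip(cs,ps):
        o,d=ray(c,p);d=d/np.linalg.norm(d);P=np.eye(3)-np.outer(d,d);A+=P;b+=P@o;L.append((o,P))
    X=np.linalg.solve(A,b);return X,max(np.linalg.norm(P@(X-o)) for o,P in L)
def plane(c,p,z):
    o,d=ray(c,p);return o+d*(z-o[2])/d[2]
def blob(g,p,r=5):   # bright centroid near p (raw px)
    x,y=map(int,np.round(p));w=g[y-r:y+r+1,x-r:x+r+1].astype(float)
    w=np.clip(w-(w.min()+w.max())/2,0,None);yy,xx=np.mgrid[y-r:y+r+1,x-r:x+r+1]
    return (w*xx).sum()/w.sum(),(w*yy).sum()/w.sum()
E
python3 - <<'E'
from h import *
C=[dict(np.load("pics/%s0.npz"%n)) for n in("scene","side")]
k=.64
G=[c["frame"].min(2) for c in C]
P={"nA":((443,295),(382,328)),"nB":((497,324),(340,296)),"fA":((400,347),(437,292)),"fB":((458,380),(394,262))}
for n,(a,b) in P.items():
    q=[blob(g,np.array(p)*k,4) for g,p in zip(G,(a,b))]
    X,e=tri(C,q);print(n,np.round(q,1).tolist(),np.round(X,4),round(e,4))
M={"cNh":((390,268),(431,364)),"cFh":((345,317),(485,325)),"cNo":((558,355),(303,267)),"cFo":((517,425),(355,238)),
"htop":((354,142),(456,457)),"r_bk0":((389,287),(435,345)),"spool":((636,415),(272,224)),
"stL":((323,208),(397,522)),"stF":((347,226),(420,568)),"stR":((392,200),(504,520))}
for n,(a,b) in M.items():
    X,e=tri(C,[(np.array(p)+.5)*k-.5 for p in (a,b)]);print(n,np.round(X,4),round(e,4))
# handle mask: brown, dark
for c,(x0,x1,y0,y1) in zip(C,((215,240,82,120),(275,308,285,330))):
    f=c["frame"].astype(int);s=f[y0:y1,x0:x1]
    print(s[::4,::3].tolist()[3])
E
```

```text
nA [[284.3, 186.8], [243.9, 209.6]] [ 0.5402 -0.0203  0.053 ] 0.0008
nB [[318.7, 205.0], [217.2, 189.0]] [0.5208 0.0664 0.0532] 0.0
fA [[255.6, 221.2], [278.3, 187.2]] [0.6463 0.0011 0.0479] 0.0017
fB [[292.0, 242.4], [253.2, 166.0]] [0.6309 0.0905 0.0536] 0.0001
cNh [ 0.565  -0.1091  0.0504] 0.0
cFh [ 0.6701 -0.088   0.0467] 0.0007
cNo [0.5028 0.157  0.0489] 0.0009
cFo [0.6126 0.1851 0.0378] 0.0035
htop [ 0.4805 -0.2819  0.138 ] 0.0006
r_bk0 [ 0.5891 -0.0838  0.0489] 0.0009
spool [0.5034 0.2789 0.0514] 0.0009
stL [ 0.4789 -0.2856  0.0047] 0.0623
stF [ 0.4619 -0.3003 -0.073 ] 0.0288
stR [ 0.4829 -0.2798  0.0213] 0.0585
[[160, 128, 86], [158, 127, 83], [93, 71, 47], [108, 77, 48], [97, 69, 44], [79, 61, 38], [150, 124, 82], [165, 138, 91], [165, 141, 92]]
[[170, 144, 102], [171, 146, 101], [157, 133, 92], [94, 66, 48], [154, 110, 71], [150, 106, 68], [148, 102, 65], [151, 106, 66], [152, 105, 67], [171, 144, 102], [163, 139, 98]]
```

Run:
```python
from h import *
C=[dict(np.load("pics/%s0.npz"%n)) for n in("scene","side")]
f=lambda p:(np.array(p)+.5)*.64-.5
for c,L in zip(C,([(323,208),(347,226),(392,200)],[(397,522),(420,568),(504,520)])):
    X=np.array([plane(c,f(p),.004) for p in L])[:,:2]
    print(np.round(X,4).tolist(),[round(float(np.degrees(np.arctan2(*(X[j]-X[i])[::-1]))),1) for i,j in((0,1),(1,2))],np.linalg.norm(X[1]-X[0]),np.linalg.norm(X[2]-X[1]), (X[0]+X[2])/2)
# lower vertices via handle mask edges
for c,(x0,x1,y0,y1) in zip(C,((212,244,80,120),(272,312,282,330))):
    s=c["frame"][y0:y1,x0:x1].astype(int)
    m=(s[:,:,0]-s[:,:,2]>28)&((s[:,:,1]*1.0/s[:,:,0])<.765)
    for r in m: print("".join(".#"[v] for v in r))
    print(x0,y0)
```

```text
[[0.5322, -0.3177], [0.5296, -0.2561], [0.4307, -0.2504]] [92.5, 176.7] 0.06167500455083172 0.09898469770580512 [ 0.48147538 -0.28405269]
[[0.4265, -0.2519], [0.421, -0.3097], [0.5321, -0.3142]] [-95.5, -2.3] 0.058086875213892566 0.11128320684904398 [ 0.47932095 -0.28304923]Traceback (most recent call last):
  File "<stdin>", line 11, in <module>
  File "<stdin>", line 11, in <genexpr>
TypeError: string indices must be integers, not 'numpy.bool'
```

>>> carry_out(moves=[[[0,0,0,-0.65,-0.79,0,0],[0,0,0,-0.65,-0.79,0,0],[0,0,0,-0.65,-0.79,0,0],[0,0,0,-0.65,-0.79,0,0],[0,0,0,-0.65,-0.79,0,0],[0,0,0,-0.65,-0.79,0,0],[0,0,0,-0.65,-0.79,0,0]]], newtons=80)

```text
time: 0.8
ee_pos: [0.2527, 0.3187, 0.231]
eef_rot: [-0.0, 0.163, 0.987, -0.0]
contact_force: [1.3, 1.3, 0.4]
grip_width: 0.0856
gripper_force: 0.0
```

>>> carry_out(moves=[[[0,0,0,-0.65,-0.79,0,0],[0,0,0,-0.65,-0.79,0,0],[0,0,0,-0.65,-0.79,0,0],[0,0,0,-0.65,-0.79,0,0],[0,0,0,-0.65,-0.79,0,0],[0,0,0,-0.65,-0.79,0,0],[0,0,0,-0.65,-0.79,0,0]]])

```text
time: 1.5
ee_pos: [0.3287, 0.1178, 0.2311]
eef_rot: [-0.0, 0.163, 0.987, -0.0]
contact_force: [0.1, 0.7, 0.2]
grip_width: 0.0856
gripper_force: 0.0
```

>>> carry_out(moves=[[[0,0,0,-0.65,-0.79,0,0],[0,0,0,-0.65,-0.79,0,0],[0,0,0,-0.65,-0.79,0,0],[0,0,0,-0.65,-0.79,0,0],[0,0,0,-0.65,-0.79,0,0],[0,0,0,-0.65,-0.79,0,0],[0,0,0,-0.65,-0.79,0,0]]])

```text
time: 2.2
ee_pos: [0.4047, -0.0833, 0.2311]
eef_rot: [-0.0, 0.163, 0.987, 0.0]
contact_force: [-0.3, 0.1, 0.1]
grip_width: 0.0851
gripper_force: 0.0
```

>>> carry_out(moves=[[[0,0,0,-0.65,-0.78,0,0],[0,0,0,-0.65,-0.78,0,0],[0,0,0,-0.65,-0.78,0,0],[0,0,0,-0.65,-0.78,0,0],[0,0,0,-0.65,-0.78,0,0],[0,0,0,-0.65,-0.78,0,0],[0,0,0,-0.65,-0.78,0,0]]])

```text
time: 2.9
ee_pos: [0.4815, -0.2821, 0.2308]
eef_rot: [-0.0, 0.163, 0.987, 0.0]
contact_force: [1.5, 0.6, 0.9]
grip_width: 0.0851
gripper_force: 0.0
```

>>> carry_out(moves=[[[0,0,-1,0,0,0,0],[0,0,-1,0,0,0,0],[0,0,0,0,0,0,0]]])

```text
time: 3.2
ee_pos: [0.4812, -0.2811, 0.2307]
eef_rot: [-0.0, 0.023, 1.0, 0.0]
contact_force: [0.1, 0.9, 0.5]
grip_width: 0.0854
gripper_force: 0.0
```

```bash
cat >> h.py <<'E'
from scipy.spatial.transform import Rotation as Ro
def wrist(n):
    s=observe();c=camera("wrist");w,x,y,z=s["eef_rot"];T=np.eye(4);T[:3,:3]=Ro.from_quat([x,y,z,w]).as_matrix();T[:3,3]=s["ee_pos"]
    W=np.linalg.inv(T@np.asarray(c["hand_eye"]));c["R"],c["t"]=W[:3,:3],W[:3,3]
    np.savez("pics/%s.npz"%n,**{k:v for k,v in c.items()});return s,c
def proj(c,X):
    q=np.asarray(c["R"])@np.asarray(X)+c["t"];return c["fx"]*q[0]/q[2]+c["cx"],c["fy"]*q[1]/q[2]+c["cy"]
E
python3 - <<'E'
from h import *
s,c=wrist("w1");print(np.round(s["ee_pos"],4),s["eef_rot"],s["joint_positions"].round(3),np.round(c["hand_eye"],3).tolist())
cv2.imwrite("pics/w1.png",cv2.resize(c["frame"][:,:,::-1],(800,600),interpolation=cv2.INTER_CUBIC))
print(np.array(proj(c,[.4805,-.2825,.139]))*1.5625)
E
```

```text
[ 0.4812 -0.2811  0.2307] [-4.90356732e-04  2.29316368e-02  9.99736877e-01  2.77283657e-04] [-0.529  0.105  0.195  1.661  0.    -0.483] [[0.0, -0.959, -0.284, 0.073], [1.0, 0.001, -0.001, 0.002], [0.001, -0.284, 0.959, -0.143], [0.0, 0.0, 0.0, 1.0]]
[393.38285874 300.83618875]
```

View pics/w1.png

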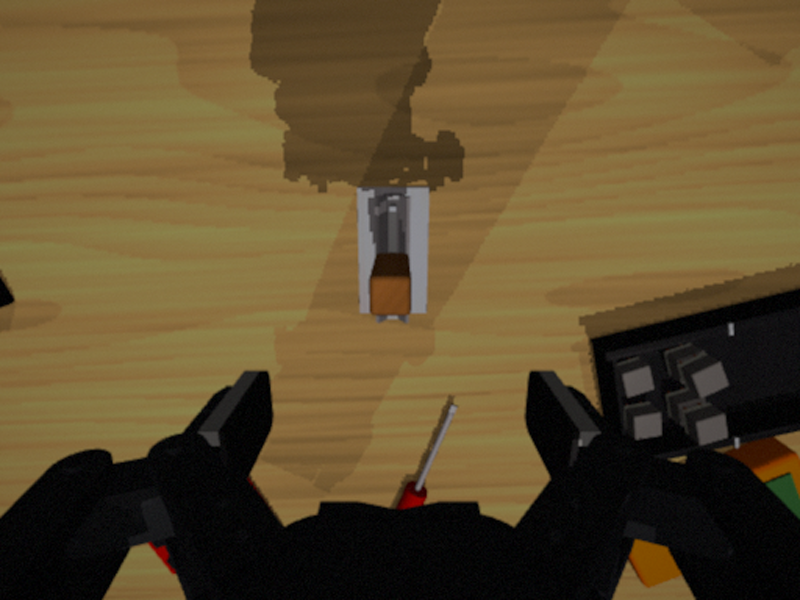

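The wrist view shows the handle top at about (390,297), the foot's long edges from (358,188) to (360,313) and (428,188) to (426,313), and the heap upright at (680,395).

Run:
```python
from h import *
c=dict(np.load("pics/w1.npz"));f=lambda p:(np.array(p)+.5)*.64-.5
print("top",plane(c,f((390.7,297.5)),.139), [np.round(plane(c,f(p),.139),4).tolist() for p in((370,280),(411,280),(370,316),(411,315))])
g=c["frame"]
# foot edges by gradient per row
s=g.min(2).astype(float)
L=[];Rr=[]
for y in range(126,160):
    d=np.diff(cv2.GaussianBlur(s,(3,3),0)[y]);a=d[222:236];b=-d[266:280];L.append((222+a.argmax()+.5,y));Rr.append((266+b.argmax()+.5,y))
E=[]
for Q in(L,Rr):
    X=np.array([plane(c,q,.004)[:2] for q in Q]);p=np.polyfit(X[:,0],X[:,1],1);r=X[:,1]-np.polyval(p,X[:,0]);k=abs(r)<.002;p=np.polyfit(X[k,0],X[k,1],1);print(k.sum(),np.degrees(np.arctan(p[0])),np.polyval(p,.4805))
print("tooly yaw",np.degrees(np.arctan2(*[Ro.from_quat(np.roll(observe()["eef_rot"],-1)).as_matrix()[i,1] for i in(1,0)])))
# relay tops (upper), lower tops
for p in((638,378),(643,421),(710,375),(711,424)): print([np.round(plane(c,f(p),z),4).tolist() for z in(.046,.070)])
for p in((731,329),(737,442)):print(np.round(plane(c,f(p),.053),4))
```

```text
top [ 0.47828437 -0.28407277  0.139     ] [[0.4676, -0.2951, 0.139], [0.4686, -0.2722, 0.139], [0.4888, -0.2965, 0.139], [0.4893, -0.273, 0.139]]
34 -3.5025160083459093 -0.31545247349326766
34 -4.03129261435495 -0.25514213258639906
tooly yaw 87.09654215473364
[[0.5853, -0.0841, 0.046], [0.5723, -0.0982, 0.07]]
[[0.6267, -0.0752, 0.046], [0.6107, -0.0899, 0.07]]
[[0.5852, -0.0244, 0.046], [0.5723, -0.0428, 0.07]]
[[0.6323, -0.0162, 0.046], [0.6159, -0.0352, 0.07]]
[ 0.5418 -0.0196  0.053 ]
[0.6463 0.0034 0.053 ]
```

>>> carry_out(moves=[[[0,0,0.12,0.07,-0.1,0,0],[0,0,0,0,0,0.84,0],[0,0,0,0,0,0.84,0],[0,0,0,0,0,0.84,0],[0,0,0,0,0,0.84,0],[0,0,0,0,0,0.84,0],[0,0,0,0,0,0.84,0],[0,0,0,0,0,0,0]]])

```text
time: 4.05
ee_pos: [0.4773, -0.2827, 0.0768]
eef_rot: [-0.002, 0.034, 0.999, 0.001]
contact_force: [-0.2, 0.9, -0.4]
grip_width: 0.0852
gripper_force: 0.0
```

>>> carry_out(moves=[[[0,0,0,0,0,0,1],[0,0,0,0,0,0,1],[0,0,0,0,0,0,1],[0,0,0,0,0,0,1],[0,0,0,0,0,0,1],[0,0,0,0,0,0,1],[0,0,0,0,0,0,1],[0,0,0,0,0,0,1]]], newtons=80)

```text
time: 4.85
ee_pos: [0.4796, -0.2843, 0.0813]
eef_rot: [0.001, 0.032, 0.999, -0.001]
contact_force: [-0.1, -2.0, 6.3]
grip_width: 0.0236
gripper_force: 77.8
```

>>> carry_out(moves=[[[0,0,0,0,0,-0.3,1],[0,0,0,0,0,-0.5,1],[0,0,0,0,0,-0.5,1],[0,0,0,0,0,-0.6,1],[0,0,0,0,0,-0.6,1],[0,0,0,0,0,-0.6,1],[0,0,0,0,0,-0.6,1],[0,0,0,0,0,0,1]]])

```text
time: 5.65
ee_pos: [0.48, -0.2842, 0.1948]
eef_rot: [0.002, 0.032, 0.999, -0.001]
contact_force: [1.1, 0.8, -1.2]
grip_width: 0.0231
gripper_force: 77.7
```

Run:
```python
from h import *
s,c=wrist("w2");print(np.round(s["ee_pos"],4),s["eef_rot"].round(4),s["contact_force"].round(2))
S=dict(np.load("pics/scene0.npz"));D=dict(np.load("pics/side0.npz"))
out=np.zeros((600,800,3),np.uint8)
for i,(c,x0,y0) in enumerate(((S,215,165),(D,185,145))):
    out[i*300:i*300+300,:]=cv2.resize(c["frame"][y0:y0+60,x0:x0+160][:,:,::-1],(800,300),interpolation=cv2.INTER_CUBIC)
w=dict(np.load("pics/w1.npz"))["frame"][180:292,370:512][:,:,::-1]
out=np.zeros((600,800,3),np.uint8)
out[:300,:400]=cv2.resize(S["frame"][165:225,215:295][:,:,::-1],(400,300),interpolation=cv2.INTER_CUBIC)
out[:300,400:]=cv2.resize(D["frame"][180:240,245:325][:,:,::-1],(400,300),interpolation=cv2.INTER_CUBIC)
out[300:,:400]=cv2.resize(w,(400,300),interpolation=cv2.INTER_CUBIC)
out=cv2.convertScaleAbs(out,alpha=1.6)
cv2.imwrite("pics/crop.png",out)
```

```text
[ 0.48   -0.2842  0.1948] [ 0.0022  0.0321  0.9995 -0.0011] [ 1.15  0.76 -1.19]
```

View pics/crop.png

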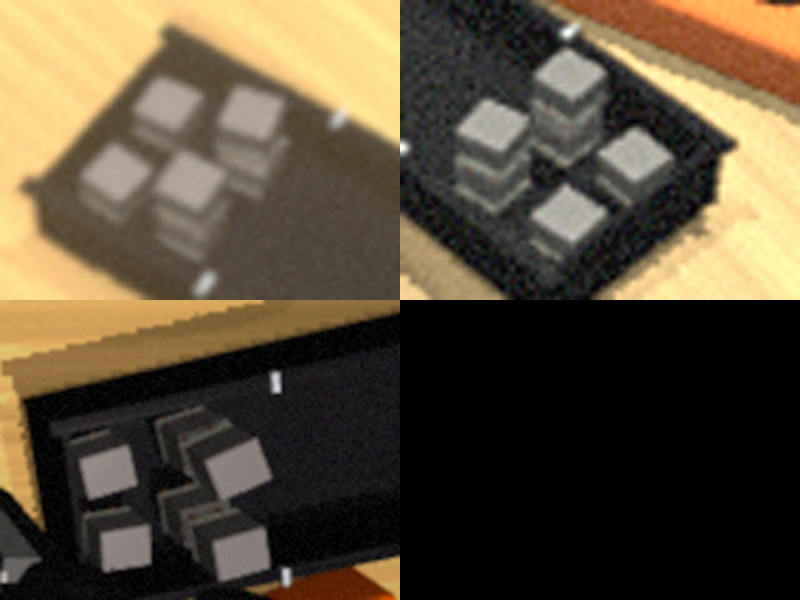

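The crop shows row 1 tops at (168,102) and (116,170), and the two stacks' tops at (250,112) and (190,182), plainly separate.

```bash
cat >> h.py <<'E'
A=np.radians(11.2);O=np.array([.5850,.0344])   # tray yaw and centre
B=np.array([[np.cos(A),np.sin(A)],[-np.sin(A),np.cos(A)]])
def tr(X): return B@(np.asarray(X)[:2]-O)
def world(p): return B.T@np.asarray(p)+O
E
python3 - <<'E'
from h import *
C=[dict(np.load("pics/%s0.npz"%n)) for n in("scene","side")]
f=lambda p,o:(np.array(p)+.5)/5-.5+o
for n,a,b in(("n1",(168,102),(170,213)),("f1",(116,170),(236,155)),("n2",(250,112),(94,128)),("f2",(190,182),(170,78)),("cN",(165,35),(None,None)),):
    if b[0] is None: continue
    X,e=tri(C,[f(a,(215,165)),f(b,(245,180))]);print(n,X.round(4),round(e,4),tr(X).round(4))
for n,X in(("nA",(.5402,-.0203)),("nB",(.5208,.0664)),("fA",(.6463,.0011)),("fB",(.6309,.0905)),("wnA",(.5418,-.0196)),("wfA",(.6463,.0034)),("c",(.565,-.1091)),("c",(.6701,-.088)),("c",(.5028,.157)),("c",(.6126,.1851))):print(n,tr(X).round(4))
s=observe();p=s["ee_pos"];R=Ro.from_quat(np.roll(s["eef_rot"],-1)).as_matrix()
print(np.degrees(np.arctan2(R[1,1],R[0,1])))
t=world((0,-.0935));d=np.r_[t-p[:2],0];print(t,(R.T@d)/.03)
E
```

```text
n1 [ 0.5901 -0.0844  0.0437] 0.0011 [-0.018  -0.1175]
f1 [ 0.6332 -0.0717  0.0437] 0.0012 [ 0.0266 -0.1135]
n2 [ 0.5782 -0.0427  0.0654] 0.0013 [-0.0216 -0.0743]
f2 [ 0.6232 -0.0336  0.0641] 0.0013 [ 0.0242 -0.0742]
nA [-0.0546 -0.045 ]
nB [-0.0568  0.0439]
fA [ 0.0537 -0.0446]
fB [0.0559 0.0461]
wnA [-0.0529 -0.0446]
wfA [ 0.0541 -0.0423]
c [-0.0475 -0.1369]
c [ 0.0597 -0.1366]
c [-0.0568  0.1362]
c [0.0563 0.1425]
86.31941067485991
[ 0.60316091 -0.05731931] [-3.62212108e+00  7.80565072e+00  6.05135529e-04]
```

>>> carry_out(moves=[[[0,0,0,-0.45,0.97,0,1],[0,0,0,-0.45,0.97,0,1],[0,0,0,-0.45,0.97,0,1],[0,0,0,-0.45,0.97,0,1],[0,0,0,-0.45,0.97,0,1],[0,0,0,-0.45,0.97,0,1],[0,0,0,-0.45,0.97,0,1],[0,0,0,-0.45,0.97,0,1]]])

```text
time: 6.5
ee_pos: [0.6019, -0.057, 0.1901]
eef_rot: [-0.001, 0.032, 0.999, 0.0]
contact_force: [0.0, -0.5, -0.8]
grip_width: 0.0232
gripper_force: 77.7
```

>>> carry_out(moves=[[[0,0,-0.93,0,0,0,1],[0,0,-0.93,0,0,0,1],[0,0,0,0,0,0.4,1],[0,0,0,0,0,0,1],[0,0,0,0,0,0,1]]])

```text
time: 7.0
ee_pos: [0.6012, -0.0585, 0.178]
eef_rot: [-0.001, -0.096, 0.995, 0.0]
contact_force: [-0.7, -0.1, -0.3]
grip_width: 0.0229
gripper_force: 77.7
```

```bash
cat >> h.py <<'E'
def status(tgt=None):
    s=observe();p=s["ee_pos"];R=Ro.from_quat(np.roll(s["eef_rot"],-1)).as_matrix()
    print("t",round(float(s["time"]),2),"yaw",np.degrees(np.arctan2(R[1,1],R[0,1])).round(2),"tilt",R[:2,2].round(4),"tray xy",tr(p).round(4),"z",round(float(p[2]),4),"F",s["contact_force"].round(2),"q",s["joint_positions"].round(2))
    if tgt is not None: d=np.r_[world(tgt)-p[:2],0];print("units",((R.T@d)/.03).round(3))
E
python3 - <<'E'
from h import *
s,c=wrist("w3");status((0,-.0935))
cv2.imwrite("pics/w3.png",cv2.convertScaleAbs(cv2.resize(c["frame"][100:340,120:440][:,:,::-1],(800,600),interpolation=cv2.INTER_CUBIC),alpha=1.7))
E
```

```text
t 7.05 yaw 101.04 tilt [-0.0008  0.0001] tray xy [-0.0019 -0.0944] z 0.1786 F [-0.09  0.92 -1.3 ] q [-0.1   0.21  0.21  1.57  0.   -0.29]
units [-0.063  0.031 -0.   ]
```

View pics/w3.png

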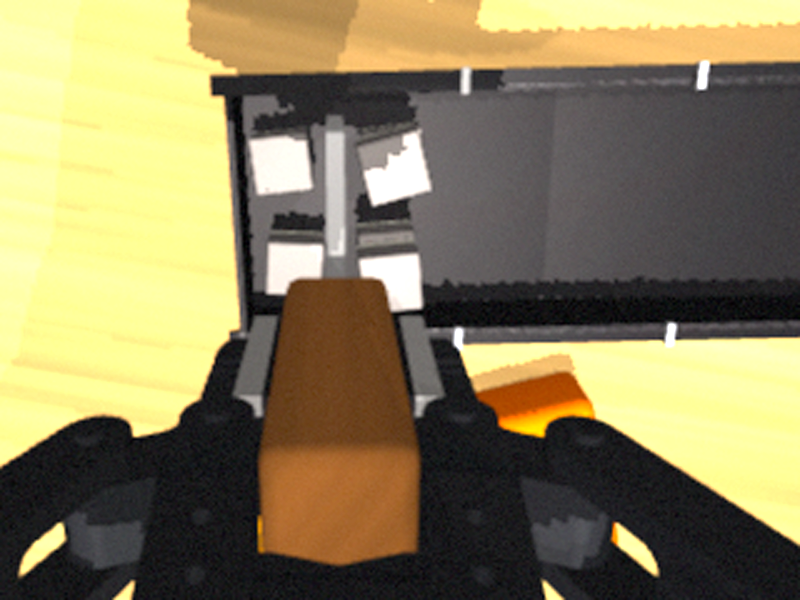

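The rake head is the bar at columns 326–345. Row 1's right edges are at 313 and 324, and the stacks' left edges are at about 360.

Run:
```python
from h import *
c=dict(np.load("pics/w3.npz"));f=lambda p:(np.array(p)+.5)/2.5-.5+(120,100)
for n,p,z in(("r1a",(308,135),.044),("r1a",(313,188),.044),("r1b",(324,245),.044),("r1L",(250,140),.044),("r2a",(361,165),.067),("r2a",(374,204),.067),("r2b",(359,255),.067),("r2b",(362,305),.067),("r2bR",(419,255),.067),("notch",(465,80),.055),("notch",(458,337),.055),("notch",(703,75),.055),("notch",(671,335),.055),("rakeL",(327,200),.103),("rakeR",(345,200),.103),("rakeL",(327,120),.103),("rakeR",(345,120),.103)):
    print(n,tr(plane(c,f(p),z)).round(4))
status()
```

```text
r1a [-0.0305 -0.105 ]
r1a [-0.0086 -0.1033]
r1b [ 0.016 -0.099]
r1L [-0.0285 -0.1284]
r2a [-0.0228 -0.0844]
r2a [-0.0077 -0.0793]
r2b [ 0.0127 -0.0849]
r2b [ 0.0336 -0.0836]
r2bR [ 0.0127 -0.0616]
notch [-0.0529 -0.0449]
notch [ 0.0533 -0.0427]
notch [-0.0545  0.0447]
notch [0.0527 0.0469]
rakeL [-0.0185 -0.0965]
rakeR [-0.0185 -0.0907]
rakeL [-0.0445 -0.0963]
rakeR [-0.0445 -0.0907]
t 7.05 yaw 101.04 tilt [-0.0008  0.0001] tray xy [-0.0019 -0.0944] z 0.1786 F [-0.09  0.92 -1.3 ] q [-0.1   0.21  0.21  1.57  0.   -0.29]
```

>>> carry_out(moves=[[[0,0,-0.12,-0.06,0.05,0,1],[0,0,0,0,0,0,1],[0,0,0,0,0,0.5,1],[0,0,0,0,0,0.5,1],[0,0,0,0,0,0.5,1],[0,0,0,0,0,0.5,1],[0,0,0,0,0,0.3,1],[0,0,0,0,0,0,1]]])

```text
time: 7.85
ee_pos: [0.6026, -0.0565, 0.1084]
eef_rot: [-0.001, -0.106, 0.994, 0.0]
contact_force: [-0.4, 0.5, -1.9]
grip_width: 0.023
gripper_force: 77.7
```

```bash
sed -i 's/radians(11.2)/radians(12.0)/' h.py
python3 - <<'E'
from h import *
status((0,-.092))
E
```

```text
t 7.85 yaw 102.15 tilt [-0.0023  0.0002] tray xy [-0.0017 -0.0926] z 0.1084 F [-0.42  0.53 -1.94] q [-0.09  0.21  0.08  1.44  0.   -0.31]
units [-0.058  0.019 -0.   ]
```

>>> carry_out(moves=[[[0,0,0,-0.05,0,0.1,1],[0,0,0,0,0,0.1,1],[0,0,0,0,0,0.05,1],[0,0,0,0,0,0,1],[0,0,0,0,0,0,1]]])

```text
time: 8.35
ee_pos: [0.6049, -0.0563, 0.1028]
eef_rot: [0.0, -0.106, 0.994, -0.0]
contact_force: [0.1, 1.0, -1.3]
grip_width: 0.0233
gripper_force: 77.7
```

>>> carry_out(moves=[[[0,0,0,0,0,0.03,1],[0,0,0,0,0,0,1],[0,0,0,0,0,0,1]]])

```text
time: 8.65
ee_pos: [0.6047, -0.0563, 0.1017]
eef_rot: [0.0, -0.106, 0.994, 0.0]
contact_force: [-0.1, 0.4, -1.1]
grip_width: 0.0228
gripper_force: 77.7
```

>>> carry_out(moves=[[[0,0,0,0,0,0.03,1],[0,0,0,0,0,0,1],[0,0,0,0,0,0,1]]])

```text
time: 8.95
ee_pos: [0.6047, -0.0562, 0.1007]
eef_rot: [-0.0, -0.106, 0.994, 0.0]
contact_force: [-0.3, 1.3, -1.7]
grip_width: 0.0231
gripper_force: 77.7
```

Tips are at roughly 25 mm height, so I go on down in 1 mm steps.

>>> carry_out(moves=[[[0,0,0,0,0,0.04,1],[0,0,0,0,0,0,1],[0,0,0,0,0,0.04,1],[0,0,0,0,0,0,1]]])

```text
time: 9.35
ee_pos: [0.6048, -0.0563, 0.0983]
eef_rot: [0.0, -0.106, 0.994, -0.0]
contact_force: [-0.2, -0.7, -1.8]
grip_width: 0.023
gripper_force: 78.1
```

>>> carry_out(moves=[[[0,0,0,0,0,0.03,1],[0,0,0,0,0,0,1],[0,0,0,0,0,0,1]]])

```text
time: 9.65
ee_pos: [0.6048, -0.0563, 0.0982]
eef_rot: [0.0, -0.106, 0.994, -0.0]
contact_force: [-2.5, 0.7, 5.2]
grip_width: 0.0231
gripper_force: 78.6
```

>>> carry_out(moves=[[[0,0,0,0,0,0.03,1],[0,0,0,0,0,0,1],[0,0,0,0,0,0,1]]])

```text
time: 9.95
ee_pos: [0.6049, -0.0563, 0.0982]
eef_rot: [0.001, -0.106, 0.994, -0.0]
contact_force: [-5.1, 0.1, 11.5]
grip_width: 0.0231
gripper_force: 79.6
```

>>> carry_out(moves=[[[0,0,0,0,0,-0.04,1],[0,0,0,0,0,0,1],[0,0,0,0,0,0,1]]])

```text
time: 10.25
ee_pos: [0.6049, -0.0563, 0.0982]
eef_rot: [0.0, -0.106, 0.994, -0.0]
contact_force: [-1.5, 0.4, 5.3]
grip_width: 0.0233
gripper_force: 78.5
```

>>> carry_out(moves=[[[0,0,0,0,0.1,0.002,1],[0,0,0,0,0.1,0.002,1],[0,0,0,0,0.1,0.002,1],[0,0,0,0,0.1,0.002,1]]])

```text
time: 10.65
ee_pos: [0.6027, -0.045, 0.098]
eef_rot: [0.001, -0.106, 0.994, -0.001]
contact_force: [1.6, -3.6, 4.7]
grip_width: 0.0233
gripper_force: 78.4
```

>>> carry_out(moves=[[[0,0,0,0,0.1,0,1],[0,0,0,0,0.1,0,1],[0,0,0,0,0.1,0.001,1],[0,0,0,0,0.1,0.001,1],[0,0,0,0,0.1,0.001,1],[0,0,0,0,0.1,0.001,1]]])

```text
time: 11.25
ee_pos: [0.5985, -0.0269, 0.0976]
eef_rot: [0.0, -0.106, 0.994, -0.0]
contact_force: [0.6, -4.1, 5.6]
grip_width: 0.0232
gripper_force: 78.4
```

>>> carry_out(moves=[[[0,0,0,0,0.1,0.001,1],[0,0,0,0,0.1,0.001,1],[0,0,0,0,0.1,0.001,1],[0,0,0,0,0.1,0.001,1],[0,0,0,0,0.1,0.001,1],[0,0,0,0,0.1,0.001,1]]])

```text
time: 11.85
ee_pos: [0.5945, -0.009, 0.0971]
eef_rot: [-0.0, -0.106, 0.994, 0.0]
contact_force: [1.7, -3.5, 4.2]
grip_width: 0.023
gripper_force: 78.4
```

>>> carry_out(moves=[[[0,0,0,0,0.1,0.001,1],[0,0,0,0,0.1,0.001,1],[0,0,0,0,0.1,0.001,1],[0,0,0,0,0.1,0.001,1],[0,0,0,0,0.1,0.001,1],[0,0,0,0,0.1,0.001,1]]])

```text
time: 12.45
ee_pos: [0.5906, 0.0087, 0.0968]
eef_rot: [-0.0, -0.106, 0.994, 0.0]
contact_force: [0.0, -2.7, 1.5]
grip_width: 0.0232
gripper_force: 78.1
```

>>> carry_out(moves=[[[0,0,0,0,0.1,0.001,1],[0,0,0,0,0.1,0.001,1],[0,0,0,0,0.1,0.001,1],[0,0,0,0,0.1,0.001,1],[0,0,0,0,0.1,0.001,1],[0,0,0,0,0,0,1]]])

```text
time: 13.05
ee_pos: [0.5874, 0.0235, 0.0967]
eef_rot: [-0.0, -0.106, 0.994, 0.0]
contact_force: [0.3, -0.3, -1.6]
grip_width: 0.0231
gripper_force: 77.8
```

```bash
cat >> h.py <<'E'
def look(n):
    out=np.zeros((600,800,3),np.uint8)
    for i,(k,x0,y0) in enumerate((("scene",210,160),("side",180,140))):
        c=camera(k);np.savez("pics/%s_%s.npz"%(k,n),**c)
        out[:,i*400:i*400+400]=cv2.resize(c["frame"][y0:y0+120,x0:x0+160][:,:,::-1],None,fx=2.5,fy=5,interpolation=cv2.INTER_CUBIC) if 0 else 0
        out[i*300:i*300+300,:400]=cv2.resize(c["frame"][y0:y0+120,x0:x0+160][:,:,::-1],(400,300),interpolation=cv2.INTER_CUBIC)
    s,c=wrist(n)
    out[:300,400:]=cv2.resize(c["frame"][80:320,110:430][:,:,::-1],(400,300),interpolation=cv2.INTER_CUBIC)
    out[300:,400:]=cv2.resize(c["frame"][:,:][:,:,::-1],(400,300))
    cv2.imwrite("pics/%s.png"%n,cv2.convertScaleAbs(out,alpha=1.6))
E
python3 - <<'E'
from h import *
status();look("l1")
E
```

```text
t 13.05 yaw 102.18 tilt [-0.0005  0.0004] tray xy [ 0.0001 -0.0112] z 0.0967 F [ 0.29 -0.28 -1.58] q [ 0.04  0.17  0.01  1.41  0.   -0.17]
```

View pics/l1.png

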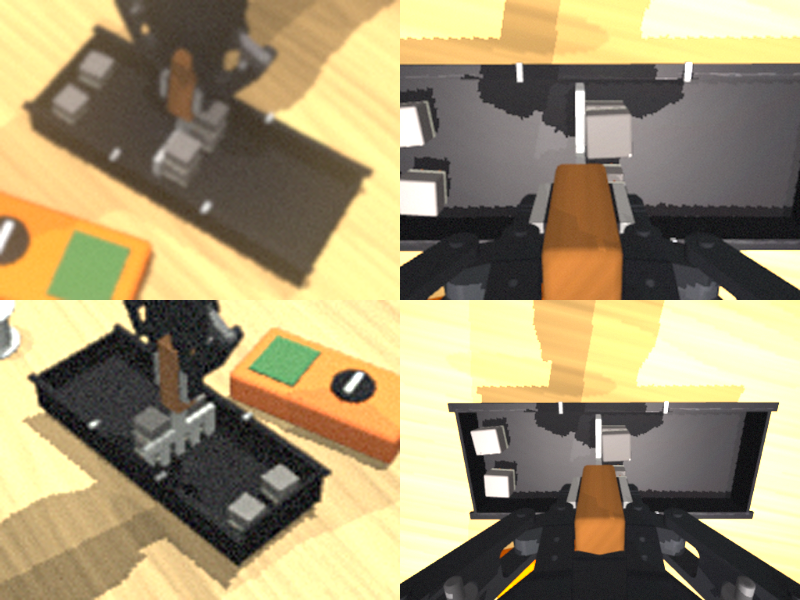

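The views show both stacks still two high, squarely against the rake, and row 1 untouched at the end wall. The pressure faded at the end because the bed dips there. I restore it and slide on a little.

>>> carry_out(moves=[[[0,0,0,0,0,0.015,1],[0,0,0,0,0,0.01,1],[0,0,0,0,0,0,1]]])

```text
time: 13.5
ee_pos: [0.5877, 0.0229, 0.0964]
eef_rot: [0.0, -0.106, 0.994, 0.0]
contact_force: [-0.9, 0.2, 0.7]
grip_width: 0.0234
gripper_force: 78.2
```

>>> carry_out(moves=[[[0,0,0,0,0,0.01,1],[0,0,0,0,0,0,1]]])

```text
time: 13.7
ee_pos: [0.5877, 0.023, 0.0964]
eef_rot: [0.0, -0.106, 0.994, 0.0]
contact_force: [-1.8, 0.3, 4.5]
grip_width: 0.023
gripper_force: 78.7
```

>>> carry_out(moves=[[[0,0,0,0,0.1,0,1],[0,0,0,0,0.1,0,1],[0,0,0,0,0.1,0,1],[0,0,0,0,0.1,0,1],[0,0,0,0,0.1,0,1],[0,0,0,0,0,0,1]]])

```text
time: 14.3
ee_pos: [0.5847, 0.0379, 0.0962]
eef_rot: [0.0, -0.106, 0.994, -0.0]
contact_force: [1.3, -3.5, 5.7]
grip_width: 0.0231
gripper_force: 78.7
```

Run:
```python
from h import *
status()
```

```text
t 14.3 yaw 102.17 tilt [ 0.0007 -0.0003] tray xy [0.0004 0.0035] z 0.0962 F [ 1.27 -3.48  5.66] q [ 0.06  0.16 -0.    1.41 -0.   -0.15]
```

>>> carry_out(moves=[[[0,0,0,0,0,-0.05,1],[0,0,0,0,-0.2,-0.15,1],[0,0,0,0,-0.1,-0.4,1],[0,0,0,0,0,-0.4,1],[0,0,0,0,0,0,1],[0,0,0,0,0,0,1]]])

```text
time: 14.9
ee_pos: [0.5867, 0.0289, 0.1264]
eef_rot: [0.0, -0.106, 0.994, 0.0]
contact_force: [-0.6, -0.0, -2.0]
grip_width: 0.0231
gripper_force: 77.8
```

Run:
```python
from h import *
status()
```

```text
t 14.9 yaw 102.15 tilt [0.001  0.0002] tray xy [ 0.0005 -0.0058] z 0.1264 F [-0.57 -0.04 -1.97] q [ 0.05  0.16  0.06  1.46  0.   -0.16]
```

>>> carry_out(moves=[[[0,0,0,0,0.3,0,1],[0,0,0,0,0.5,0,1],[0,0,0,0,0.7,0,1],[0,0,0,0,0,0,1],[0,0,0,0,0,0,1],[0,0,0,0,-0.3,-0.5,1],[0,0,0,0,-0.5,-0.5,1]]])

```text
time: 15.6
ee_pos: [0.5816, 0.0496, 0.1557]
eef_rot: [-0.001, -0.106, 0.994, 0.0]
contact_force: [-0.4, -0.9, -0.9]
grip_width: 0.023
gripper_force: 78.1
```

>>> carry_out(moves=[[[0,0,0,0,-0.8,0,1],[0,0,0,0,-0.8,0,1],[0,0,0,0,0,0,1]]])

```text
time: 15.9
ee_pos: [0.5924, -0.0, 0.1557]
eef_rot: [-0.0, -0.105, 0.995, -0.0]
contact_force: [-0.1, -0.0, -1.6]
grip_width: 0.0226
gripper_force: 78.0
```

Run:
```python
from h import *
status();look("l2")
```

```text
t 15.9 yaw 102.0 tilt [-0.     -0.0007] tray xy [ 0.0001 -0.0352] z 0.1557 F [-0.06 -0.02 -1.62] q [ 0.    0.17  0.13  1.52 -0.   -0.21]
```

View pics/l2.png

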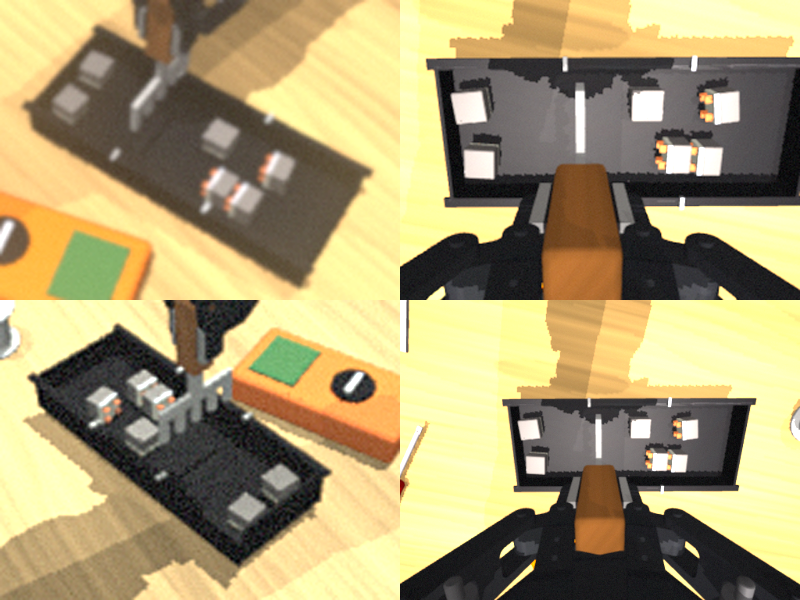

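Single layer now. In the wrist panel the relays are at (648,107), (725,107), (677,156) and (708,160), with row 1 still at the wall.

Run:
```python
from h import *
c=dict(np.load("pics/l2.npz"));f=lambda p:((np.array(p)-(400,0)+.5)/1.25-.5+(110,80))
for n,p,z in(("near lower",(647,106),.043),("L",(632,104),.043),("Rt",(663,104),.043),("near up",(726,107),.043),("L",(714,107),.043),("far1",(678,157),.043),("far1 L",(666,157),.043),("far1R",(690,157),.043),("far2L",(696,160),.043),("far2R",(722,160),.043),("far pins",(658,160),.035),("notchB",(694,64),.055),("notchB",(682,202),.055),("notchA",(565,64),.055)):
    print(n,tr(plane(c,f(p),z)).round(4))
C=[dict(np.load("pics/%s_l2.npz"%k)) for k in("scene","side")]
g=lambda p,o:((np.array(p)+.5)/2.5-.5+o)
for n,a,b in(("near lower",(221,135),(144,431)),("near up",(281,168),(103,400)),("far1",(222,184),(163,397)),("far2",(245,196),(143,383))):
    X,e=tri(C,[g(a,(210,160)),g(np.array(b)-(0,300),(180,140))]);print(n,X.round(4),round(e,4),tr(X).round(4))
```

```text
near lower [-0.0211  0.0174]
L [-0.0226  0.0061]
Rt [-0.0227  0.0293]
near up [-0.0205  0.0768]
L [-0.0205  0.0678]
far1 [0.0194 0.0439]
far1 L [0.0194 0.0345]
far1R [0.0194 0.0534]
far2L [0.0219 0.0583]
far2R [0.0218 0.0787]
far pins [0.0249 0.0303]
notchB [-0.0531  0.0459]
notchB [0.0522 0.0465]
notchA [-0.0529 -0.0432]
near lower [0.5617 0.0459 0.0387] 0.0007 [-0.0203  0.0161]
near up [0.549  0.1038 0.0382] 0.0003 [-0.0208  0.0754]
far1 [0.5988 0.079  0.0378] 0.0013 [0.0228 0.0407]
far2 [0.5925 0.1021 0.0403] 0.001 [0.0215 0.0647]
```

>>> carry_out(moves=[[[0,0,0,0,0.75,0,1],[0,0,0,0,0.75,0,1],[0,0,0,0,0.75,0,1],[0,0,0,0,0.75,0,1],[0,0,0,0,0.75,0,1],[0,0,0,0,0.75,0,1],[0,0,0,0,0,0.3,1],[0,0,0,0,0,0,1]]])

```text
time: 16.85
ee_pos: [0.5629, 0.1352, 0.1456]
eef_rot: [-0.001, -0.107, 0.994, -0.0]
contact_force: [1.0, -0.4, -1.3]
grip_width: 0.0232
gripper_force: 78.0
```

Run:
```python
from h import *
status((0,.100))
s,c=wrist("w5")
cv2.imwrite("pics/w5.png",cv2.convertScaleAbs(cv2.resize(c["frame"][80:320,110:430][:,:,::-1],(800,600),interpolation=cv2.INTER_CUBIC),alpha=1.6))
```

```text
t 16.85 yaw 102.27 tilt [-0.0017 -0.0005] tray xy [-0.0007  0.1032] z 0.1456 F [ 1.05 -0.41 -1.25] q [ 0.24  0.14  0.07  1.5  -0.    0.02]
units [-0.023 -0.105 -0.   ]
```

View pics/w5.png

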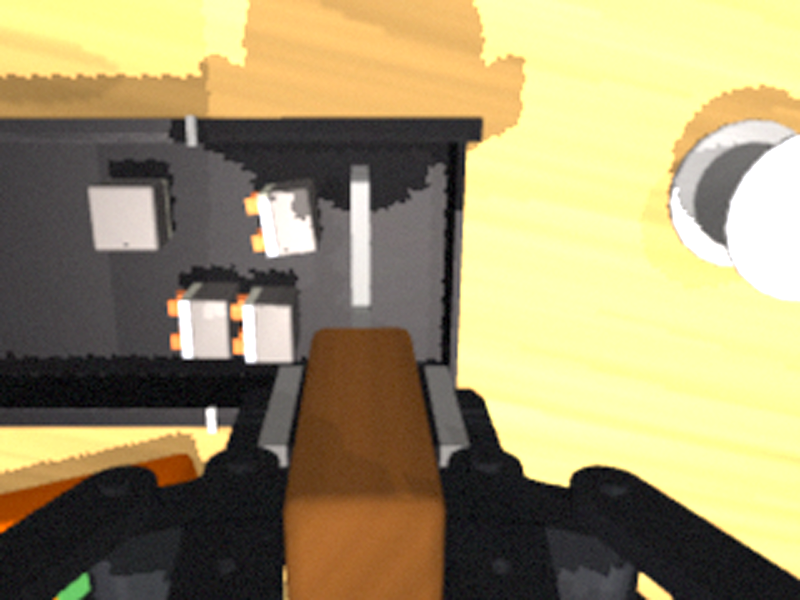

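The wrist view shows the rake bar at columns 350–370, clear ahead of the near relay (right edge 318). The far pair are at (210,325) and (270,325), both with pins toward the heap end.

>>> carry_out(moves=[[[0,0,0,-0.02,0,0.5,1],[0,0,0,0,0,0.5,1],[0,0,0,0,0,0.35,1],[0,0,0,0,0,0.05,1],[0,0,0,0,0,0,1],[0,0,0,0,0,0,1]]])

```text
time: 17.5
ee_pos: [0.5645, 0.1344, 0.1053]
eef_rot: [0.0, -0.106, 0.994, 0.0]
contact_force: [0.2, -0.5, -0.4]
grip_width: 0.0228
gripper_force: 78.0
```

>>> carry_out(moves=[[[0,0,0,0,0,0.03,1],[0,0,0,0,0,0,1],[0,0,0,0,0,0,1]]])

```text
time: 17.8
ee_pos: [0.5644, 0.1346, 0.1042]
eef_rot: [0.0, -0.106, 0.994, 0.0]
contact_force: [-0.4, -0.3, -1.8]
grip_width: 0.0229
gripper_force: 78.0
```

>>> carry_out(moves=[[[0,0,0,0,0,0.03,1],[0,0,0,0,0,0,1],[0,0,0,0,0,0,1]]])

```text
time: 18.1
ee_pos: [0.5643, 0.1345, 0.1031]
eef_rot: [-0.0, -0.106, 0.994, -0.0]
contact_force: [0.4, -0.0, -1.0]
grip_width: 0.0231
gripper_force: 78.0
```

>>> carry_out(moves=[[[0,0,0,0,0,0.05,1],[0,0,0,0,0,0.05,1],[0,0,0,0,0,0,1],[0,0,0,0,0,0,1]]])

```text
time: 18.5
ee_pos: [0.5642, 0.1345, 0.1]
eef_rot: [-0.0, -0.106, 0.994, -0.0]
contact_force: [0.7, -0.1, -0.9]
grip_width: 0.0232
gripper_force: 78.0
```

>>> carry_out(moves=[[[0,0,0,0,0,0.03,1],[0,0,0,0,0,0,1],[0,0,0,0,0,0,1]]])

```text
time: 18.8
ee_pos: [0.5643, 0.1345, 0.0991]
eef_rot: [-0.0, -0.106, 0.994, -0.0]
contact_force: [0.4, -0.8, -2.2]
grip_width: 0.023
gripper_force: 78.0
```

>>> carry_out(moves=[[[0,0,0,0,0,0.02,1],[0,0,0,0,0,0,1],[0,0,0,0,0,0,1]]])

```text
time: 19.1
ee_pos: [0.5643, 0.1345, 0.0986]
eef_rot: [0.0, -0.106, 0.994, 0.0]
contact_force: [-0.3, 0.9, -1.8]
grip_width: 0.023
gripper_force: 78.0
```

>>> carry_out(moves=[[[0,0,0,0,0,0.02,1],[0,0,0,0,0,0,1],[0,0,0,0,0,0,1]]])

```text
time: 19.4
ee_pos: [0.5643, 0.1345, 0.0984]
eef_rot: [0.0, -0.106, 0.994, 0.0]
contact_force: [-0.8, 0.0, 3.7]
grip_width: 0.0234
gripper_force: 78.4
```

Run:
```python
from h import *
status((0,.072))
```

```text
t 19.4 yaw 102.15 tilt [0.0005 0.0001] tray xy [0.0006 0.1022] z 0.0984 F [-0.79  0.03  3.71] q [ 0.23  0.15 -0.01  1.41  0.    0.02]
units [ 0.023 -1.007 -0.   ]
```

>>> carry_out(moves=[[[0,0,0,0,-0.1,0.002,1],[0,0,0,0,-0.1,0.002,1],[0,0,0,0,-0.1,0.003,1],[0,0,0,0,-0.1,0.003,1],[0,0,0,0,-0.1,0.003,1]]])

```text
time: 19.9
ee_pos: [0.5677, 0.12, 0.098]
eef_rot: [0.0, -0.106, 0.994, 0.001]
contact_force: [-1.4, 4.0, 6.0]
grip_width: 0.0235
gripper_force: 79.0
```

>>> carry_out(moves=[[[0,0,0,0,-0.1,0.003,1],[0,0,0,0,-0.1,0.003,1],[0,0,0,0,-0.1,0.003,1]]])

```text
time: 20.2
ee_pos: [0.5696, 0.1113, 0.0978]
eef_rot: [0.0, -0.106, 0.994, 0.001]
contact_force: [-1.7, 4.9, 6.0]
grip_width: 0.0229
gripper_force: 79.1
```

Run:
```python
from h import *
status((0,.072))
```

```text
t 20.2 yaw 102.17 tilt [0.0008 0.0014] tray xy [0.001  0.0784] z 0.0978 F [-1.75  4.88  6.05] q [ 0.19  0.15 -0.01  1.41  0.   -0.02]
units [ 0.033 -0.213 -0.   ]
```

>>> carry_out(moves=[[[0,0,0,0,-0.07,-0.002,1],[0,0,0,0,-0.07,0.002,1],[0,0,0,0,-0.05,0.002,1],[0,0,0,0,0,0,1]]])

```text
time: 20.6
ee_pos: [0.5708, 0.1055, 0.0977]
eef_rot: [0.0, -0.106, 0.994, 0.0]
contact_force: [-1.0, 3.2, 5.6]
grip_width: 0.0233
gripper_force: 78.9
```

Run:
```python
from h import *
status((0,.072))
```

```text
t 20.6 yaw 102.15 tilt [0.0008 0.001 ] tray xy [0.0009 0.0725] z 0.0977 F [-0.96  3.21  5.56] q [ 0.18  0.15 -0.01  1.41  0.   -0.03]
units [ 0.031 -0.017 -0.   ]
```

>>> carry_out(moves=[[[0,0,0,0,0,-0.04,1],[0,0,0,0,0.1,0,1],[0,0,0,0,0,-0.4,1],[0,0,0,0,0,-0.8,1],[0,0,0,0,0,-0.8,1],[0,0,0,0,0.4,-0.4,1],[0,0,0,0,0.4,0,1],[0,0,0,0,0,0,1]]])

```text
time: 21.4
ee_pos: [0.5643, 0.1336, 0.1698]
eef_rot: [-0.0, -0.107, 0.994, 0.0]
contact_force: [-0.1, 0.4, -2.0]
grip_width: 0.023
gripper_force: 77.9
```

Run:
```python
from h import *
status();look("l3")
```

```text
t 21.4 yaw 102.25 tilt [-0.0007  0.0001] tray xy [0.0004 0.1013] z 0.1698 F [-0.07  0.41 -1.98] q [0.23 0.14 0.12 1.55 0.   0.02]
```

View pics/l3.png

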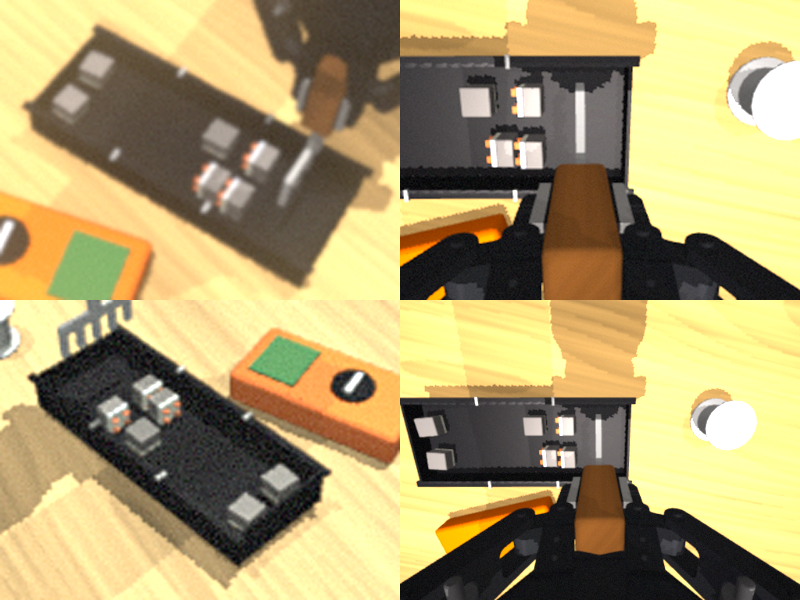

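All six lie in one layer. In the wrist panel: near lower (477,101), near upper (527,100), far pair (501,150) and (530,153), B notches (507,62) and (515,196).

Run:
```python
from h import *
c=dict(np.load("pics/l3.npz"));f=lambda p:((np.array(p)-(400,0)+.5)/1.25-.5+(110,80))
for n,p,z in(("nl L",(461,101),.041),("nl R",(489,101),.041),("nu pinL",(512,103),.035),("nu R",(541,100),.041),("f1 pin",(487,152),.035),("f1 R",(511,150),.041),("f2 pinL",(516,156),.035),("f2R",(542,153),.041),("nB",(507,62),.053),("nB",(515,196),.053)):
    print(n,tr(plane(c,f(p),z)).round(4))
C=[dict(np.load("pics/%s_l3.npz"%k)) for k in("scene","side")]
g=lambda p,o:((np.array(p)+.5)/2.5-.5+o)
for n,a,b in(("nl",(221,135),(144,431)),("nu",(263,156),(115,408)),("f1",(212,178),(165,400)),("f2",(237,189),(149,387)),("r1n",(97,66),(280,478)),("r1f",(71,100),(244,507)),("nB",(269,119),(95,424)),("fB",(207,207),(181,369))):
    X,e=tri(C,[g(a,(210,160)),g(np.array(b)-(0,300),(180,140))]);print(n,X.round(4),round(e,4),tr(X).round(4))
```

```text
nl L [-0.0218  0.0059]
nl R [-0.0219  0.0281]
nu pinL [-0.0193  0.0451]
nu R [-0.0229  0.0694]
f1 pin [0.0228 0.0217]
f1 R [0.0189 0.0434]
f2 pinL [0.0263 0.0461]
f2R [0.0214 0.069 ]
nB [-0.0532  0.0466]
nB [0.0547 0.0472]
nl [0.5617 0.0459 0.0387] 0.0007 [-0.0203  0.0161]
nu [0.5525 0.0859 0.0404] 0.0003 [-0.0211  0.0572]
f1 [0.5993 0.071  0.0392] 0.0012 [0.0216 0.0328]
f2 [0.5936 0.0932 0.0417] 0.0004 [0.0206 0.0557]
r1n [ 0.6118 -0.0781  0.0632] 0.0116 [ 0.0028 -0.1156]
r1f [ 0.6115 -0.0747  0.0185] 0.0158 [ 0.0032 -0.1122]
nB [0.5238 0.0676 0.0491] 0.0013 [-0.0529  0.0452]
fB [0.6283 0.0907 0.0504] 0.0006 [0.0541 0.046 ]
```

Boundary at about 45–46 mm; the pairs' centres are at about 57 and 33 mm, so each third has two with 11 mm or more to spare. Now the rake goes back.

>>> carry_out(moves=[[[0,0,0,0.41,-0.93,0,1],[0,0,0,0.41,-0.93,0,1],[0,0,0,0.41,-0.93,0,1],[0,0,0,0.41,-0.93,0,1],[0,0,0,0.41,-0.93,0,1],[0,0,0,0.41,-0.93,0,1],[0,0,0,0.41,-0.93,0,1]]])

```text
time: 22.25
ee_pos: [0.521, -0.0786, 0.1696]
eef_rot: [-0.001, -0.106, 0.994, 0.0]
contact_force: [1.1, -0.3, -2.3]
grip_width: 0.0227
gripper_force: 78.0
```

>>> carry_out(moves=[[[0,0,0,0.41,-0.93,0,1],[0,0,0,0.41,-0.93,0,1],[0,0,0,0.41,-0.93,0,1],[0,0,0,0.41,-0.93,0,1],[0,0,0,0.41,-0.93,0,1],[0,0,0,0.41,-0.93,0,1],[0,0,0,0.41,-0.93,0,1]]])

```text
time: 22.95
ee_pos: [0.4778, -0.2875, 0.1695]
eef_rot: [-0.001, -0.106, 0.994, 0.0]
contact_force: [0.6, -0.6, -0.8]
grip_width: 0.023
gripper_force: 77.9
```

>>> carry_out(moves=[[[0,0,1,0,0,0,1],[0,0,1,0,0,0,1],[0,0,0,0,0,0,1],[0,0,0,0,0,0,1],[0,0,0,0,0,0,1]]])

```text
time: 23.45
ee_pos: [0.4787, -0.2861, 0.1702]
eef_rot: [-0.0, 0.032, 0.999, 0.0]
contact_force: [-1.3, -0.9, -0.9]
grip_width: 0.0232
gripper_force: 78.1
```

Run:
```python
from h import *
status(tr((.4798,-.2843)))
```

```text
t 23.45 yaw 86.35 tilt [-0.0004  0.0002] tray xy [-0.1706 -0.2913] z 0.1702 F [-1.25 -0.88 -0.89] q [-0.54  0.09  0.06  1.54 -0.   -0.47]
units [-0.034  0.061 -0.   ]
```

>>> carry_out(moves=[[[0,0,0,-0.03,0.06,0.2,1],[0,0,0,0,0,0.5,1],[0,0,0,0,0,0.5,1],[0,0,0,0,0,0.3,1],[0,0,0,0,0,0,1],[0,0,0,0,0,0,1],[0,0,0,0,0,0,1]]])

```text
time: 24.15
ee_pos: [0.48, -0.2847, 0.126]
eef_rot: [0.0, 0.034, 0.999, -0.0]
contact_force: [0.0, -0.6, -0.6]
grip_width: 0.023
gripper_force: 78.1
```

Run:
```python
from h import *
status(tr((.4798,-.2843)))
```

```text
t 24.15 yaw 86.16 tilt [ 0.0008 -0.0004] tray xy [-0.169  -0.2903] z 0.126 F [ 0.05 -0.63 -0.65] q [-0.54  0.09 -0.02  1.46  0.   -0.47]
units [ 0.007  0.012 -0.   ]
```

>>> carry_out(moves=[[[0,0,0,0,0.01,0.15,1],[0,0,0,0,0,0.15,1],[0,0,0,0,0,0.15,1],[0,0,0,0,0,0.15,1],[0,0,0,0,0,0.1,1]]])

```text
time: 24.65
ee_pos: [0.4796, -0.2841, 0.1038]
eef_rot: [-0.0, 0.034, 0.999, 0.0]
contact_force: [0.2, 1.6, -1.1]
grip_width: 0.0233
gripper_force: 78.1
```

>>> carry_out(moves=[[[0,0,0,0,0,0.15,1],[0,0,0,0,0,0.15,1],[0,0,0,0,0,0.15,1],[0,0,0,0,0,0.1,1],[0,0,0,0,0,0,1]]])

```text
time: 25.15
ee_pos: [0.4796, -0.2841, 0.0874]
eef_rot: [-0.0, 0.034, 0.999, 0.0]
contact_force: [1.3, -0.5, -1.6]
grip_width: 0.0237
gripper_force: 78.1
```

>>> carry_out(moves=[[[0,0,0,0,0,0.05,1],[0,0,0,0,0,0.03,1],[0,0,0,0,0,0,1]]])

```text
time: 25.45
ee_pos: [0.4798, -0.2842, 0.0856]
eef_rot: [0.0, 0.034, 0.999, -0.0]
contact_force: [-0.3, -0.0, -2.2]
grip_width: 0.0232
gripper_force: 78.1
```

>>> carry_out(moves=[[[0,0,0,0,0,0.03,1],[0,0,0,0,0,0,1],[0,0,0,0,0,0,1]]])

```text
time: 25.75
ee_pos: [0.4798, -0.2842, 0.0847]
eef_rot: [0.0, 0.034, 0.999, -0.0]
contact_force: [-0.5, -0.5, -1.1]
grip_width: 0.0234
gripper_force: 78.1
```

>>> carry_out(moves=[[[0,0,0,0,0,0.03,1],[0,0,0,0,0,0,1],[0,0,0,0,0,0,1]]])

```text
time: 26.05
ee_pos: [0.4798, -0.2842, 0.0837]
eef_rot: [-0.0, 0.034, 0.999, 0.0]
contact_force: [-0.4, -0.4, -1.9]
grip_width: 0.023
gripper_force: 78.1
```

>>> carry_out(moves=[[[0,0,0,0,0,0.03,1],[0,0,0,0,0,0,1],[0,0,0,0,0,0,1]]])

```text
time: 26.35
ee_pos: [0.4798, -0.2842, 0.0828]
eef_rot: [-0.0, 0.034, 0.999, 0.0]
contact_force: [0.3, -0.0, -0.9]
grip_width: 0.0234
gripper_force: 78.1
```

>>> carry_out(moves=[[[0,0,0,0,0,0.03,1],[0,0,0,0,0,0,1],[0,0,0,0,0,0,1]]])

```text
time: 26.65
ee_pos: [0.4798, -0.2842, 0.0819]
eef_rot: [-0.0, 0.034, 0.999, 0.0]
contact_force: [0.8, -0.1, -1.3]
grip_width: 0.0228
gripper_force: 78.1
```

>>> carry_out(moves=[[[0,0,0,0,0,0.03,1],[0,0,0,0,0,0,1],[0,0,0,0,0,0,1]]])

```text
time: 26.95
ee_pos: [0.4799, -0.2843, 0.0813]
eef_rot: [0.0, 0.034, 0.999, -0.0]
contact_force: [-0.7, 0.9, 1.2]
grip_width: 0.0236
gripper_force: 78.2
```

>>> carry_out(moves=[[[0,0,0,0,0,0.02,1],[0,0,0,0,0,0,1],[0,0,0,0,0,0,1]]])

```text
time: 27.25
ee_pos: [0.48, -0.2843, 0.0813]
eef_rot: [0.0, 0.034, 0.999, -0.0]
contact_force: [-0.9, 1.7, 5.8]
grip_width: 0.0233
gripper_force: 79.3
```

>>> carry_out(moves=[[[0,0,0,0,0,-0.02,0.9],[0,0,0,0,0,0,0.7],[0,0,0,0,0,0,0.4],[0,0,0,0,0,0,0],[0,0,0,0,0,0,0],[0,0,0,0,0,0,0],[0,0,0,0,0,0,0],[0,0,0,0,0,0,0]]])

```text
time: 28.05
ee_pos: [0.4798, -0.2842, 0.081]
eef_rot: [-0.0, 0.034, 0.999, 0.0]
contact_force: [-0.3, 0.1, -0.6]
grip_width: 0.0855
gripper_force: 0.0
```

>>> carry_out(moves=[[[0,0,0,0,0,-0.3,0],[0,0,0,0,0,-0.6,0],[0,0,0,0,0,-0.9,0],[0,0,0,0,0,-0.9,0],[0,0,0,0,0,-0.9,0],[0,0,0,0,0,-0.9,0],[0,0,0,0,0,-0.9,0],[0,0,0,0,0,0,0]]])

```text
time: 28.85
ee_pos: [0.4806, -0.2847, 0.2477]
eef_rot: [0.003, 0.034, 0.999, -0.001]
contact_force: [-0.2, 0.6, -0.9]
grip_width: 0.0852
gripper_force: 0.0
```

Run:
```python
from h import *
status()
o=[]
for k,x0,y0 in(("scene",150,70),("side",170,140)):
    c=camera(k);o.append(cv2.resize(c["frame"][y0:y0+200,x0:x0+200][:,:,::-1],(400,400),interpolation=cv2.INTER_CUBIC))
cv2.imwrite("pics/fin.png",cv2.convertScaleAbs(np.hstack(o),alpha=1.5))
```

```text
t 28.85 yaw 86.15 tilt [ 0.0053 -0.0032] tray xy [-0.1684 -0.2905] z 0.2477 F [-0.16  0.57 -0.91] q [-0.53  0.11  0.23  1.69 -0.   -0.47]
```

View pics/fin.png

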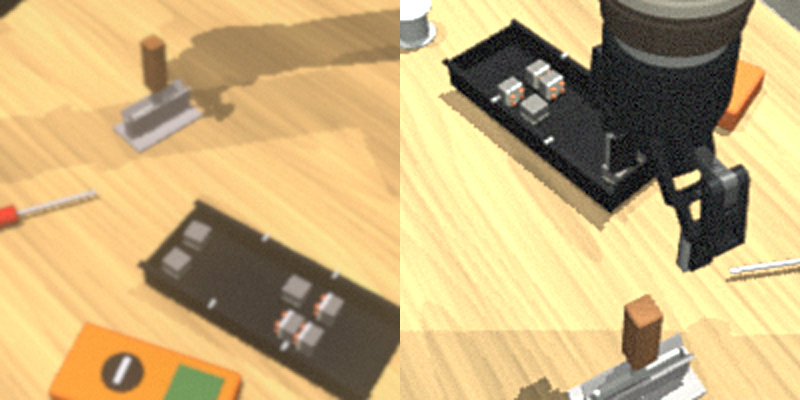

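The rake stands upright in its stand at (155,65) in the left panel. The six relays lie in one layer, and the bystanders have not moved.

```bash
python3 -c "
from h import *
print(hand_in())"
```

```text
the job is handed in; nothing more can be done
None
```

The job is handed in (28.85 s of 72 s): the six relays lie in a single layer, two in each third by their centres (two relays' pins sit right at the +y line), and the rake is upright in its stand; pressure was about 5–7 N, except for a brief 13 N at first set-down and a short loss of contact mid-slide that I restored.

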